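# Move the snap-fit dust cover to the bur stand

## Task

The dust cover has been left on the empty stand. Gently pinch its two side tabs together to free the catches and lift it off without tearing at them, then put it over the stand that holds the burs and press it down, without ramming it, until both catches snap home. Leave the cover standing there released, and leave the bangle, the hammer and the tin where they are.

Things in the scene. Friction and masses are not known exactly. Their poses are not given: they have to be found in the camera images.
- cover: Grey plastic dust cover: box open below, 56 x 36 x 36 mm (x, y, z), 3 mm walls, 65 to 120 g. Origin: centre of its lower rim, z up. Fits a stand either way round. Tabs free, a push of about 8 to 15 N on the roof snaps both hooks in; then it stops hard. It cracks if squeezed over 35 N a side, its catches break if pressed or pulled over 30 N. Unlatched, springs hold it about 4 mm higher.
- cover_top (a point): Centre of the cover's flat roof, 36 mm above its origin, same axes.
- tab_l_face (a point): Middle of the outer face of the sprung grey, black-ribbed tab on the cover's +y side: 18 mm wide (x), from 7 mm below the cover's rim to 32 mm above it; this point is 18 mm above the rim, 27 mm from the middle. Both tabs out: 54 mm across, both in: 44 mm. Below the rim the tab ends in an outward hook (3 mm, to 17 mm below the rim, sloped below, flat on top) that locks under a stand's lip.
- tab_r_face (a point): The same on the -y side.
- tab_l (a joint): How far the +y tab is pressed in, m: 0 out, 0.005 fully in. Its spring pushes back with 2 N when out, 5 N when in; the hook is clear of the lip from about 0.0035. Latched it reads about 0; 0.002 to 0.003 when the hook only rubs inside the lip, not latched.
- tab_r (a joint): The same for the -y tab.
- spare_base: Aluminium stand fixed to the bench, foot 80 x 90 mm (x, y), head 64 x 74 mm. Origin: underside centre of the foot, z up. The empty one: no burs. Top face 22 mm above the origin. At the start the cover is latched on it, axes alike, the cover's origin 23 mm above the stand's.
- spare_base_plug (a point): Top centre of the wooden plug on the empty stand, 10 mm above its top face. The plug is 47.6 x 27.6 mm (x, y), its upper 6 mm tapering in 3 mm a side; the cover's skirt goes over it with 1.2 mm play a side. The bur stand has the same plug.
- spare_base_slot (a point): Middle of the empty stand's +y slot mouth, in its top face 22 mm from the centre: slot 24 mm along x, y = 16 to 27.3 mm, for the cover's hook, which locks under the outer lip (6 mm thick). The same slot at -y. The bur stand is alike.
- spare_base_strip (a point): Top of the rubber strip beside the plug's +x end, 27 mm from the centre in x; another at -x. They stand on springs 5 mm above the stand's top face when free, lift an unlatched cover and go down 5 mm, 3 N at first touch to 7 N fully down. The bur stand is alike.
- bur_base: Aluminium stand fixed to the bench, foot 80 x 90 mm (x, y), head 64 x 74 mm. Origin: underside centre of the foot, z up. The one with eight thin steel burs upright in its plug, reaching 29 mm above its top face. Its head is screwed to a height of its own each time, top face 22 to 29 mm above the origin, and stays there: feel for it. The cover latches with its rim about 1 mm above the top face.
- bangle: Brass ring, 68 mm across, 14 mm high, lying flat between the stands. Origin: centre of its underside. Bystander.
- hammer: Small hammer, 220 mm long, lying beyond the stands. Bystander.
- polish_tin: Round aluminium tin, 60 mm across, 50 mm high, upright beyond the stands. Origin: centre of its underside. Bystander.
There are look-alikes about, which are no part of the job. Leave any brown or pink look-alike of the cover alone. What is shaped like the spare_base but turquoise is not meant.

How it is judged:
On the way:
1. the cover is off the empty stand (z of cover in the frame of spare_base above 0.05 m), for 0.1 s.
At the end, for the whole second after the job is handed in: The cover sits on the bur stand, released and still, square and fully down (origin at most 32 mm above the stand's foot, within 4 mm of its centre, tilt under 0.05 rad), both tabs sprung out to within 1.2 mm: latched (horizontal distance between cover and bur_base below 0.004 m and z of cover in the frame of bur_base below 0.032 m and angle between the z axis of cover and the z axis of bur_base, either way round below 0.05 rad and angle between cover's own z axis and vertical below 0.3 rad and value of joint each of tab_l, tab_r below 0.0012 m and linear speed of cover below 0.01 m/s); the robot touches nothing.
It fails at once if the cover is torn at or rammed on the empty stand (over 47 N) (contact force between cover and spare_base above 47 N).
It fails at once if the cover is rammed on the bur stand (over 40 N) (contact force between cover and bur_base above 40 N).
It fails at once if the cover is crushed between the fingers or under the hand (over 75 N) (contact force between the fingers and cover above 75 N).
It fails at once if the bangle, hammer or tin is moved over 20 mm (distance of any of bangle, hammer, polish_tin from where it was at the start of the episode above 0.02 m).
It also fails if it takes over 58 s, if anything falls off the work surface, if the arm or the gripper's body presses on something with over 40 N, if the wrist force passes 120 N, or if a joint passes its speed limit or range.

## Robot

A 6-joint arm with a two-finger parallel gripper is mounted at the origin on the work surface. World frame = base frame: x ahead of the robot, y to its left, z up, the work surface at z = 0. Lengths are in m, angles in rad, forces in N, time in s.
With the tool pointing down it reaches from about 0.425 to 1.125 m from the base axis. Payload 14.9 kg.
Tool frame: the origin (TCP) lies midway between the tips of the shut fingers; the grasp point (between the pads) lies 19 mm behind it; z points along the fingers, y is the direction in which the jaws open and shut (so a half turn about z gives the same grasp; the last joint's range is limited). The gripper opens to 91 mm and grips with 3 to 60 N. Pads are 32 mm wide; open, the fingers measure 118 mm over their backs; the gripper's body (76 mm by 178 mm) begins 60 mm behind the grasp point.
Start: joints at [1.11, 0.379, 1.734, -0, 1.028, -0.033], TCP at [0.29, 0.637, 0.214] pointing down, gripper open.
Joint ranges: [-2.77, 2.77], [-0.74, 2.19], [0, 2.66], [-1.06, 4.2], [0.31, 2.87], [-3.08, 3.08]. Speed limits (rad/s): [1.89, 1.89, 2.39, 3.14, 3.14, 3.14].

## Interface

Orientations are given as [roll, pitch, yaw] about the fixed x, y, z axes, in that order (R = Rz(yaw) Ry(pitch) Rx(roll)).
In Python, from bench import r gives the robot as it stands.
- The arm moves only by the tool jog_arm, never from a script. Its argument "commands" is a list that holds one entry, the list of rows, each a list of 6 numbers: the shift along the tool's x, y, z in mm, then the turn, a rotation vector about the tool's x, y, z in units of 5 degrees (1.0 is 5 degrees). A call has exactly 10 rows; each row is the pose to reach, as a shift and turn from the pose commanded when the call began, along the tool's axes at that moment; what a row does not reach only later rows make up. A row lasts 1/12 s, in which the tool goes at most 41.7 mm and 7.16 degrees, less where a joint would pass 70% of its speed; a pose out of reach is approached as far as the arm can. A call with a gripper value outside its range is refused whole. "hand" is the opening, from 0 (shut) to 1 (fully open), set as the call begins (left out, the last holds). The fingers move at their own pace and stop on an object; the grip force is fixed at half the most. Time passes only in rows, so rows that repeat a pose let the fingers close, or fill a call up. It gives the time, the measured TCP pose, the force and the opening at its end, in the units of the state.
- r.observe(): the state, without advancing time (a new reading comes with each control period).
- r.snapshot(name): name is "side" or "top"; returns (picture, depth): 400x640x3 uint8, red, green, blue; 400x640 float32, m along the optical axis (not along the pixel's ray), 0 where there is no reading.
- r.get_calibration(name): a dict with "vfov" (degrees; the focal length in pixels is half the picture's height over the tangent of half this angle, whatever the lens; pixels are square), "cx", "cy" (the principal point, pixels), "distortion" ([k1, k2, p1, p2, k3] as OpenCV has them; the pictures are not rectified), "R" (3x3) and "t" (3): a world point X has camera coordinates R X + t. Camera axes: x right, y down, z forward; pixel columns grow to the right and rows downward; lengths in m; the calibration is good to about 2 mm. A picture is of the moment at which its call begins. get_calibration takes no time and is no camera call.
- r.job_done(): hands the job in, once; it reports no verdict.
The state is a dict: "time_s": time; "q": joint angles; "joint_velocities": joint speeds; "joint_efforts": joint torques, N m; "position": TCP position; "ee_rot": TCP orientation; "ft_force": force on the tool from outside, world axes, zero at the start; "moment": the same for the moment, N m; "gripper_width": finger opening in m.
Only numpy, scipy, OpenCV 4.12 (cv2) and the standard library are available. Lean on these libraries where they do the work, as an engineer would, in place of code of your own. Each camera call takes 0.05 s, during which the arm holds its last target. There are 200 camera calls.

## Working session

There is one attempt and no reset: what is moved stays moved. The work goes in short steps, Python scripts to look and compute and a tool call to move; the robot and the scene stay as the last step left them, time stands still between calls to the robot, and variables do not carry over. Pictures are saved under pics/ and viewed, about 8 in all and at most 12, crops included, and the job is handed in when it is done.

Besides the shell and the picture viewer there is one more tool, called after "Call:" in YAML: its name, and indented under it one key for each argument. jog_arm: Moves the arm, as the interface text tells. Its arguments: {"type":"object","properties":{"commands":{"type":"array"},"hand":{"type":"number"}},"required":["commands"]}

```bash
ls; mkdir -p pics
cat > h.py <<'E'
import numpy as np, cv2
from bench import r
def cam(n):
    c=r.get_calibration(n); f=200/np.tan(np.radians(c["vfov"])/2)
    K=np.array([[f,0,c["cx"]],[0,f,c["cy"]],[0,0,1]]); return K,np.array(c["distortion"],float),np.array(c["R"]),np.array(c["t"])
def ray(n,uv):
    K,d,R,t=cam(n); p=cv2.undistortPoints(np.array(uv,float).reshape(-1,1,2),K,d).reshape(-1,2)
    D=np.c_[p,np.ones(len(p))]@R; return -R.T@t,D
def onplane(n,uv,z):
    o,D=ray(n,uv); return o+D*((z-o[2])/D[:,2])[:,None]
def cloud(n,dep):
    v,u=np.mgrid[:400,:640]; o,D=ray(n,np.c_[u.ravel(),v.ravel()])
    return (o+D*dep.reshape(-1,1)).reshape(400,640,3)
def proj(n,X):
    K,d,R,t=cam(n); return cv2.projectPoints(np.array(X,float).reshape(-1,1,3),cv2.Rodrigues(R)[0],t,K,d)[0].reshape(-1,2)
E
python3 - <<'E'
from h import *
for n in("top","side"):
    p,d=r.snapshot(n); cv2.imwrite(f"pics/{n}0.png",p[:,:,::-1]); np.save(f"{n}0.npy",d)
    K,di,R,t=cam(n); print(n,K[0,0],di,-R.T@t,R[2])
print(r.observe())
E
```

```text
pics
top 361.1419332101712 [0.01084679 0.         0.         0.         0.        ] [ 0.48167957 -0.01611966  0.78672314] [ 1.95848081e-01  2.00287235e-04 -9.80634228e-01]
side 435.9038900239317 [-0.08529147  0.          0.          0.          0.        ] [ 0.20931648 -0.44498595  0.58819943] [ 0.51936798  0.53225941 -0.66854829]
{'time_s': 0.1, 'q': array([ 1.10968986e+00,  3.79319088e-01,  1.73473238e+00,  1.23772656e-05,
        1.02847476e+00, -3.33186042e-02]), 'joint_velocities': array([ 4.83798870e-04, -8.12298416e-04, -6.96812440e-04, -9.10299101e-05,
        5.66994215e-04,  6.22923937e-04]), 'joint_efforts': array([ 2.44093484e-03, -7.65039039e+01, -4.35287297e+01,  6.52965764e-02,
        3.98523838e-02,  1.29356076e-05]), 'position': array([0.29025908, 0.63659805, 0.21337478]), 'ee_rot': array([-3.14065995e+00, -4.16891650e-05,  2.71379837e+00]), 'ft_force': array([-0.05025689, -0.45674794, -0.0102056 ]), 'moment': array([-0.01848466, -0.04516616,  0.00527601]), 'gripper_width': 0.09121548644138035}
```

View pics/top0.png

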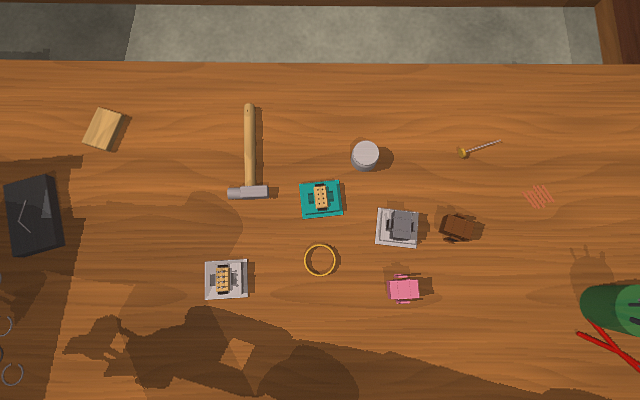

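View pics/side0.png

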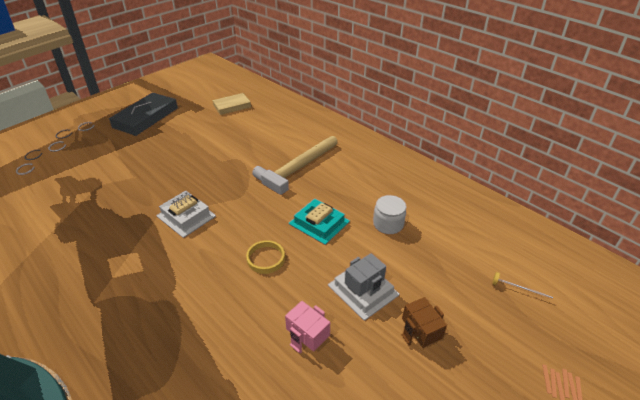

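The top picture shows the cover on the empty stand at (402,226), the bur stand at (226,279), the bangle at (320,260), hammer at (250,150) and tin at (365,155). The turquoise stand and the brown and pink covers are decoys. The side view agrees: cover (366,275), bur stand (186,212).

```bash
cat > m.py <<'E'
from h import *
import sys
def rect(P):
    (c,s,a)=cv2.minAreaRect(P[:,:2].astype(np.float32)*1000); return np.round(c,1),np.round(s,1),round(a,1)
def run(tag):
  for n in("top","side"):
    d=np.load(f"{n}{tag}.npy"); C=cloud(n,d); img=cv2.imread(f"pics/{n}{tag}.png"); hsv=cv2.cvtColor(img,cv2.COLOR_BGR2HSV)
    for nm,c in(("spare",onplane("top",[(402,226)],.04)[0]),("bur",onplane("top",[(226,279)],.02)[0])):
        m=(d>0)&(np.linalg.norm(C[:,:,:2]-c[:2],axis=2)<.065)&(C[:,:,2]>.003)
        print(n,nm,c.round(3),"z hist",[(int(a*1000),int(k)) for k,a in zip(*np.histogram(C[m][:,2],np.arange(0,.08,.003))) if k])
        for lo,hi in((.004,.09),(.017,.09),(.017,.032),(.035,.09),(.05,.09)):
            for sat in(255,60):
                P=C[m&(C[:,:,2]>lo)&(C[:,:,2]<hi)&(hsv[:,:,1]<=sat)]
                if len(P)>20: print("  ",lo,hi,sat,len(P),*rect(P),"zmed",P[:,2].round(4).mean().round(4))
if __name__=="__main__": run(sys.argv[1])
E
python3 m.py 0
python3 - <<'E'
import cv2,numpy as np
a=cv2.imread("pics/top0.png"); b=cv2.imread("pics/side0.png")
f=lambda i,u,v:cv2.resize(i[v-40:v+40,u-50:u+50],(400,300),interpolation=cv2.INTER_CUBIC)
cv2.imwrite("pics/crop0.png",np.vstack([np.hstack([f(a,402,226),f(a,226,279)]),np.hstack([f(b,366,280),f(b,186,212)])]))
E
```

```text
top spare [ 0.578 -0.186  0.04 ] z hist [(3, 141), (6, 13), (9, 11), (12, 12), (15, 18), (18, 230), (21, 145), (24, 17), (27, 7), (30, 12), (33, 14), (36, 13), (39, 20), (42, 12), (45, 17), (48, 16), (51, 40), (54, 159), (57, 326), (60, 23)]
   0.004 0.09 255 1165 [ 579.  -182.3] [88.2 78.8] 83.1 zmed 0.0386
   0.004 0.09 60 1134 [ 579.  -182.3] [88.2 78.8] 83.1 zmed 0.0385
   0.017 0.09 255 1061 [ 578.9 -182.2] [74.2 64.2] 83.3 zmed 0.0417
   0.017 0.09 60 1031 [ 578.9 -182.2] [74.2 64.2] 83.3 zmed 0.0416
   0.017 0.032 255 417 [ 578.9 -182.2] [74.2 64.2] 83.3 zmed 0.0211
   0.017 0.032 60 417 [ 578.9 -182.2] [74.2 64.2] 83.3 zmed 0.0211
   0.035 0.09 255 632 [ 579.3 -181.7] [55.3 56.6] 83.0 zmed 0.0554
   0.035 0.09 60 604 [ 579.3 -182.2] [54.4 56.6] 83.0 zmed 0.0559
   0.05 0.09 255 552 [ 579.3 -182. ] [54.7 56.5] 83.2 zmed 0.0572
   0.05 0.09 60 550 [ 579.3 -182.2] [54.4 56.5] 83.2 zmed 0.0572
top bur [0.467 0.179 0.02 ] z hist [(3, 210), (6, 3), (9, 4), (12, 27), (15, 10), (18, 11), (21, 63), (24, 473), (27, 160), (30, 77), (33, 143), (36, 87), (39, 5), (42, 1), (45, 4), (48, 16
[... 1671 characters left out ...]
39, 15), (42, 7), (45, 15), (48, 15), (51, 18), (54, 9), (57, 1)]
   0.004 0.09 255 1334 [465.3 183.6] [79.3 93.1] 5.3 zmed 0.0248
   0.004 0.09 60 1021 [465.8 182.7] [79.3 91.1] 4.7 zmed 0.0214
   0.017 0.09 255 1002 [466.6 183.9] [66.2 78.5] 3.5 zmed 0.0302
   0.017 0.09 60 693 [466.6 183.9] [66.2 78.5] 3.5 zmed 0.0276
   0.017 0.032 255 682 [466.6 183.9] [66.2 78.5] 3.5 zmed 0.0261
   0.017 0.032 60 631 [466.6 183.9] [66.2 78.5] 3.5 zmed 0.0258
   0.035 0.09 255 241 [463.9 183.1] [49.2 25.6] 5.5 zmed 0.0408
   0.035 0.09 60 48 [463.1 183.1] [45.  20.1] 14.3 zmed 0.0501
   0.05 0.09 255 35 [466.3 183.4] [32.8 14.9] 6.0 zmed 0.053
   0.05 0.09 60 29 [466.3 183.5] [32.7 15. ] 5.4 zmed 0.0532
```

View pics/crop0.png

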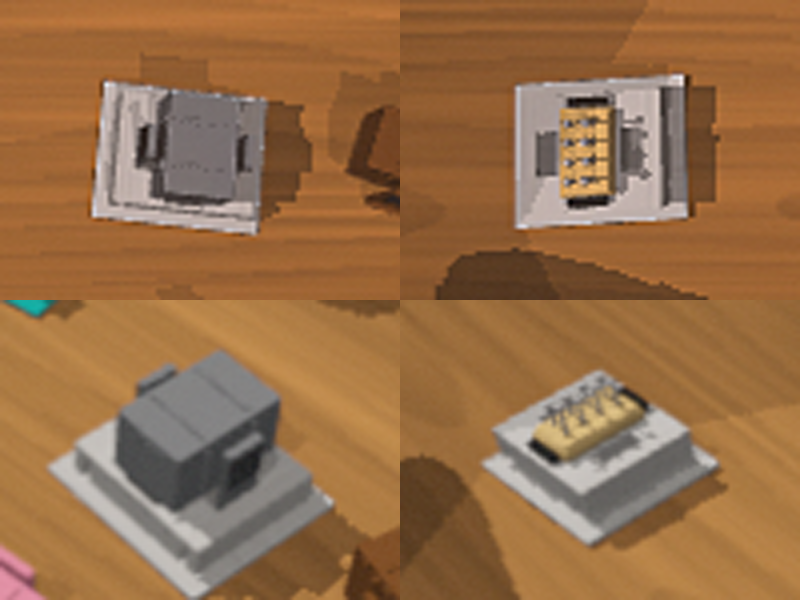

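The crops confirm the layout: the cover sits square on its stand with tabs at ±y, and the burs and black strips are visible on the other stand. The fits give:
- **Spare stand and cover:** (579,-182) mm, yaw -6.8°
- **Bur stand:** (467,183.5) mm, yaw +3.8°, top face about 26–27 mm

```bash
cat > go.py <<'E'
from h import *
import sys
from scipy.spatial.transform import Rotation as Ro
x,y,z,yaw=map(float,sys.argv[1:])   # mm, deg
s=r.observe(); R0=Ro.from_euler("xyz",s["ee_rot"]); R1=Ro.from_euler("xyz",[np.pi,0,np.radians(yaw)])
print("shift",R0.inv().apply(np.array([x,y,z])-1000*s["position"]).round(2),"turn",((R0.inv()*R1).as_rotvec(degrees=True)/5).round(3),"t",s["time_s"])
E
python3 go.py 579 -182 150 173.2
python3 - <<'E'
from h import *
d=np.load("top0.npy");C=cloud("top",d)
for c,yaw in(((579,-182.2),-6.8),((467.1,183.4),3.8)):
    P=C[d>0]*1000; a=np.radians(yaw); q=(P[:,:2]-c)@np.array([[np.cos(a),-np.sin(a)],[np.sin(a),np.cos(a)]])
    for s in(1,-1):
        m=(abs(q[:,0])<28)&(s*q[:,1]>29)&(s*q[:,1]<35)&(P[:,2]>12)&(P[:,2]<40); print(c,s,m.sum(),np.median(P[m,2]) if m.any() else 0)
E
```

```text
shift [-602.33 -624.98   63.93] turn [-1.100e-02 -2.000e-03 -3.542e+00] t 0.1
(579, -182.2) 1 73 20.37965661836505
(579, -182.2) -1 47 20.731212601976967
(467.1, 183.4) 1 83 26.055420311724255
(467.1, 183.4) -1 77 26.057058361253603
```

Call:
jog_arm:
  commands:
    - [[-602,-625,64,0,0,-3.54],[-602,-625,64,0,0,-3.54],[-602,-625,64,0,0,-3.54],[-602,-625,64,0,0,-3.54],[-602,-625,64,0,0,-3.54],[-602,-625,64,0,0,-3.54],[-602,-625,64,0,0,-3.54],[-602,-625,64,0,0,-3.54],[-602,-625,64,0,0,-3.54],[-602,-625,64,0,0,-3.54]]
  hand: 1

```text
time_s: 0.93
position: [0.4286, 0.2431, 0.1831]
ee_rot: [3.142, 0.0, 3.023]
ft_force: [0.9, -0.4, -0.3]
gripper_width: 0.0914
```

```bash
python3 go.py 579 -182 150 173.2
```

```text
shift [-199.63 -404.31   33.14] turn [0.    0.001 0.001] t 0.9333
```

Call:
jog_arm:
  commands:
    - [[-200,-404,33,0,0,0],[-200,-404,33,0,0,0],[-200,-404,33,0,0,0],[-200,-404,33,0,0,0],[-200,-404,33,0,0,0],[-200,-404,33,0,0,0],[-200,-404,33,0,0,0],[-200,-404,33,0,0,0],[-200,-404,33,0,0,0],[-200,-404,33,0,0,0]]

```text
time_s: 1.77
position: [0.5675, -0.1488, 0.1525]
ee_rot: [3.142, -0.0, 3.022]
ft_force: [0.3, 1.0, 0.3]
gripper_width: 0.0909
```

```bash
python3 go.py 579 -182 110 173.2
```

```text
shift [-15.36 -31.56  42.51] turn [ 0.    -0.004 -0.005] t 1.7667
```

Call:
jog_arm:
  commands:
    - [[-15,-31,42,0,0,0],[-15,-31,42,0,0,0],[-15,-31,42,0,0,0],[-15,-31,42,0,0,0],[-15,-31,42,0,0,0],[-15,-31,42,0,0,0],[-15,-31,42,0,0,0],[-15,-31,42,0,0,0],[-15,-31,42,0,0,0],[-15,-31,42,0,0,0]]

```text
time_s: 2.6
position: [0.5788, -0.1789, 0.1112]
ee_rot: [-3.142, 0.0, 3.023]
ft_force: [-0.7, 0.3, 0.1]
gripper_width: 0.0909
```

```bash
python3 go.py 579 -182 27 173.2; python3 go.py 579 -182 70 173.2
```

```text
shift [-0.55 -3.02 84.23] turn [-0.001  0.005  0.002] t 2.6
shift [-0.57 -3.02 41.23] turn [-0.001  0.005  0.002] t 2.6
```

Call:
jog_arm:
  commands:
    - [[-0.5,-3,15,0,0,0],[-0.5,-3,30,0,0,0],[-0.5,-3,45,0,0,0],[-0.5,-3,58,0,0,0],[-0.5,-3,70,0,0,0],[-0.5,-3,80,0,0,0],[-0.5,-3,83,0,0,0],[-0.5,-3,83,0,0,0],[-0.5,-3,83,0,0,0],[-0.5,-3,83,0,0,0]]

```text
time_s: 3.43
position: [0.5793, -0.1824, 0.0285]
ee_rot: [-3.141, 0.001, 3.023]
ft_force: [0.0, -0.1, -0.3]
gripper_width: 0.0908
```

```bash
python3 go.py 579 -182 27 173.2
python3 - <<'E'
from h import *
p,d=r.snapshot("side"); cv2.imwrite("pics/side1.png",cv2.resize(p[200:340,290:460,::-1],(680,560),interpolation=cv2.INTER_CUBIC))
E
```

```text
shift [0.36 0.36 1.53] turn [-0.003  0.012 -0.002] t 3.4333
```

View pics/side1.png

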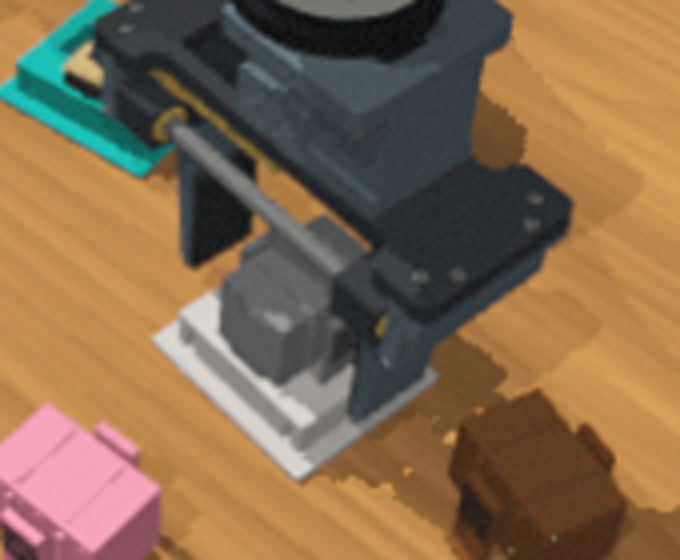

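The open jaws straddle the cover: fingers at about (210,200) and (390,370) in the crop, with the cover square between them. Closing in two stages.

Call:
jog_arm:
  commands:
    - [[0,0,1,0,0,0],[0,0,1,0,0,0],[0,0,1,0,0,0],[0,0,1,0,0,0],[0,0,1,0,0,0],[0,0,1,0,0,0],[0,0,1,0,0,0],[0,0,1,0,0,0],[0,0,1,0,0,0],[0,0,1,0,0,0]]
  hand: 0.6

```text
time_s: 4.32
position: [0.5788, -0.1822, 0.0268]
ee_rot: [3.142, -0.0, 3.023]
ft_force: [0.2, 0.3, 0.6]
gripper_width: 0.0548
```

Call:
jog_arm:
  commands:
    - [[0,0,0,0,0,0],[0,0,0,0,0,0],[0,0,0,0,0,0],[0,0,0,0,0,0],[0,0,0,0,0,0],[0,0,0,0,0,0],[0,0,0,0,0,0],[0,0,0,0,0,0],[0,0,0,0,0,0],[0,0,0,0,0,0]]
  hand: 0.44

```text
time_s: 5.15
position: [0.5789, -0.1823, 0.0269]
ee_rot: [-3.142, 0.0, 3.023]
ft_force: [-1.4, -0.4, 4.1]
gripper_width: 0.0429
```

```bash
python3 go.py 579 -182 35 173.2; python3 -c "
from h import *
s=r.observe(); print(s)"
```

```text
shift [-0.09  0.29 -8.09] turn [-0.001  0.002 -0.002] t 5.15
{'time_s': 5.15, 'q': array([-3.43442793e-01,  5.11099528e-01,  1.97161158e+00, -2.54357014e-05,
        6.58723998e-01, -1.79534605e+00]), 'joint_velocities': array([-5.94496331e-05,  2.85071758e-03, -3.53348498e-05, -1.75818749e-03,
        1.54355645e-03,  1.45391815e-03]), 'joint_efforts': array([ 2.92093568e-01, -7.03025579e+01, -2.85560864e+01,  7.36549823e-02,
       -1.74153219e-01,  1.86010584e-02]), 'position': array([ 0.57888035, -0.18227577,  0.02691316]), 'ee_rot': array([-3.14154239e+00,  1.50122908e-04,  3.02271970e+00]), 'ft_force': array([-1.35870724, -0.43643184,  4.14072887]), 'moment': array([-0.00251484,  0.21277476, -0.01073896]), 'gripper_width': 0.04291927127728167}
```

Both tabs are fully in (42.9 mm), and the strips are pushing up. Lifting slowly.

Call:
jog_arm:
  commands:
    - [[0,0,-0.5,0,0,0],[0,0,-1,0,0,0],[0,0,-1.5,0,0,0],[0,0,-2,0,0,0],[0,0,-3,0,0,0],[0,0,-4,0,0,0],[0,0,-5,0,0,0],[0,0,-6,0,0,0],[0,0,-8,0,0,0],[0,0,-10,0,0,0]]

```text
time_s: 5.98
position: [0.5786, -0.1821, 0.0368]
ee_rot: [3.141, -0.0, 3.023]
ft_force: [0.1, -0.2, -0.4]
gripper_width: 0.0431
```

```bash
python3 go.py 579 -182 150 173.2
python3 - <<'E'
from h import *
p,d=r.snapshot("side"); cv2.imwrite("pics/side2.png",cv2.resize(p[200:340,290:460,::-1],(680,560),interpolation=cv2.INTER_CUBIC))
E
```

```text
shift [  -0.34    0.19 -113.17] turn [ 0.002 -0.006 -0.003] t 5.9833
```

View pics/side2.png

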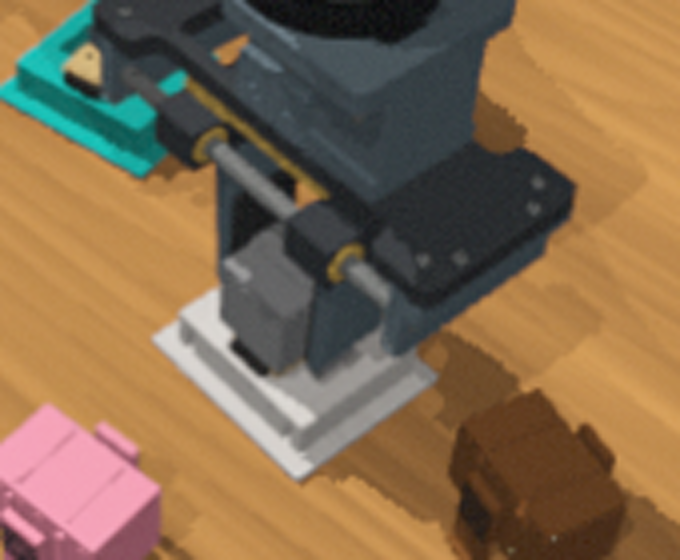

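The cover comes up with the hand, and the black strip now shows under its rim at (250,355). Lifting high.

Call:
jog_arm:
  commands:
    - [[0,0,-15,0,0,0],[0,0,-30,0,0,0],[0,0,-45,0,0,0],[0,0,-60,0,0,0],[0,0,-75,0,0,0],[0,0,-90,0,0,0],[0,0,-105,0,0,0],[0,0,-110,0,0,0],[0,0,-113,0,0,0],[0,0,-113,0,0,0]]

```text
time_s: 6.87
position: [0.579, -0.1823, 0.1508]
ee_rot: [-3.141, 0.001, 3.023]
ft_force: [-0.5, 0.7, -1.1]
gripper_width: 0.0428
```

```bash
python3 go.py 467 183.5 120 183.8
python3 - <<'E'
from h import *
for n in("side","top"):
    p,d=r.snapshot(n); s=r.observe(); q=proj(n,[s["position"]])[0]; print(n,q); np.save(n+"3.npy",d); cv2.imwrite(f"pics/{n}3.png",p[:,:,::-1])
    u,v=q.astype(int); cv2.imwrite(f"pics/{n}3c.png",cv2.resize(p[v-60:v+60,u-70:u+70,::-1],(560,480),interpolation=cv2.INTER_CUBIC))
E
```

```text
shift [154.67 349.98  30.53] turn [-0.005  0.014 -2.122] t 6.8667
side [370.57359605 226.24204523]
top [413.63217182 217.8428791 ]
```

View pics/side3c.png

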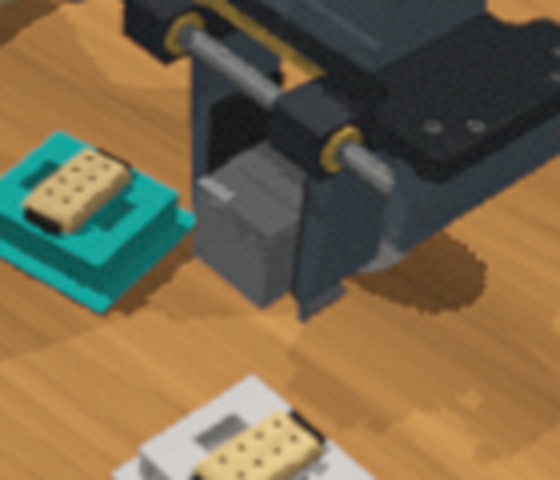

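Cover firmly held. Its nearest lower corner is at crop (262,305), about full-image (365.5,242), and the roof is visible. I'll work out how high it sits in the hand.

Run:
```python
from h import *
a=np.radians(-6.8); R=np.array([[np.cos(a),-np.sin(a)],[np.sin(a),np.cos(a)]])
c=np.array([.579,-.1823])
for z in np.arange(.135,.165,.004):
    print(round(z,3),proj("side",[[*(c+R@[-.028,-.018]),z]])[0].round(1),proj("side",[[*(c+R@[-.028,.018]),z]])[0].round(1))
d=np.load("side3.npy"); C=cloud("side",d)
P=C[200:225,345:376]; 
Q=(C[:,:,:2]-c)@R
m=(d>0)&(abs(Q[:,:,0])<.026)&(abs(Q[:,:,1])<.016)&(C[:,:,2]>.16)&(C[:,:,2]<.2)
print(m.sum(),np.percentile(C[m][:,2],[5,25,50,75,95]))
m=(d>0)&(abs(Q[:,:,0]+.028)<.004)&(abs(Q[:,:,1])<.015)&(C[:,:,2]>.1)
print("front",m.sum(),np.percentile(C[m][:,2],[0,2,5,95,98,100]),Q[m][:,0].mean())
d=np.load("side0.npy"); C=cloud("side",d);Q=(C[:,:,:2]-c)@R
m=(d>0)&(abs(Q[:,:,0])<.026)&(abs(Q[:,:,1])<.016)&(C[:,:,2]>.05)
print("ref59",np.percentile(C[m][:,2],[5,25,50,75,95]))
```

```text
0.135 [364.1 249.5] [347.3 235.1]
0.139 [364.3 247.5] [347.5 233.1]
0.143 [364.5 245.6] [347.6 231.2]
0.147 [364.8 243.6] [347.7 229.2]
0.151 [365.  241.6] [347.8 227.2]
0.155 [365.2 239.6] [348.  225.2]
0.159 [365.4 237.6] [348.1 223.2]
0.163 [365.6 235.5] [348.2 221.2]
310 [0.1816851  0.18251511 0.18305221 0.18364688 0.18439384]
front 1108 [0.14676402 0.14987408 0.15402417 0.37911553 0.37970896 0.3804885 ] -0.02739338912096576
ref59 [0.05768809 0.05857028 0.05915262 0.05981996 0.06063274]
```

Roof at 183 mm and TCP at 150.8 mm, so the rim is 3.8 mm below the TCP and nothing slipped. Travelling to the bur stand.

Call:
jog_arm:
  commands:
    - [[15,35,0,0,0,-0.2],[32,72,0,0,0,-0.42],[48,109,0,0,0,-0.64],[64,145,0,0,0,-0.9],[80,182,0,0,0,-1.1],[96,218,0,0,0,-1.3],[112,254,0,0,0,-1.55],[128,290,0,0,0,-1.75],[144,326,0,0,0,-2],[154.5,350,0,0,0,-2.12]]

```text
time_s: 7.8
position: [0.4652, 0.186, 0.1492]
ee_rot: [-3.142, -0.001, -3.073]
ft_force: [0.3, -0.5, -0.6]
gripper_width: 0.0432
```

Call:
jog_arm:
  commands:
    - [[0,0,5,0,0,0],[0,0,15,0,0,0],[0,0,25,0,0,0],[0,0,35,0,0,0],[0,0,43,0,0,0],[0,0,48,0,0,0],[0,0,50,0,0,0],[0,0,50,0,0,0],[0,0,50,0,0,0],[0,0,50,0,0,0]]

```text
time_s: 8.63
position: [0.4673, 0.1836, 0.1003]
ee_rot: [3.141, 0.001, -3.076]
ft_force: [0.5, 0.2, 0.6]
gripper_width: 0.0431
```

```bash
python3 go.py 467.1 183.4 45 183.8
python3 - <<'E'
from h import *
for n in("side","top"):
    p,d=r.snapshot(n); s=r.observe(); q=proj(n,[s["position"]])[0]; print(n,q); np.save(n+"4.npy",d); cv2.imwrite(f"pics/{n}4.png",p[:,:,::-1])
    u,v=q.astype(int); cv2.imwrite(f"pics/{n}4c.png",cv2.resize(p[v-50:v+70,u-70:u+70,::-1],(560,480),interpolation=cv2.INTER_CUBIC))
E
```

```text
shift [ 0.2  -0.22 55.26] turn [ 0.002  0.008 -0.004] t 8.6333
side [175.60997461 176.65196379]
top [212.16384666 279.70838222]
```

View pics/side4c.png

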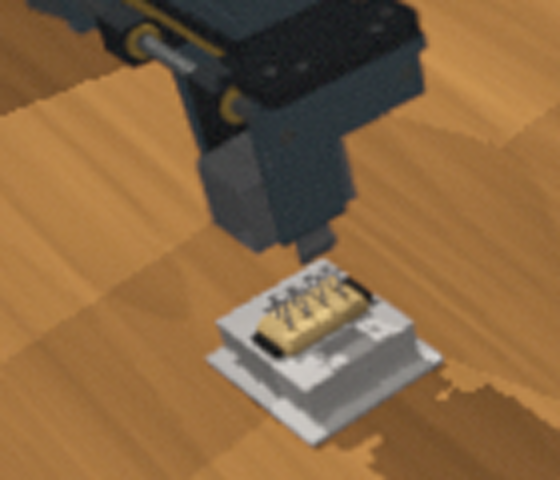

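The cover hangs square above the burs; its lower corner is at crop (260,250) and the stand head at (315,320). Lowering.

Call:
jog_arm:
  commands:
    - [[0.2,-0.2,8,0,0,0],[0.2,-0.2,16,0,0,0],[0.2,-0.2,24,0,0,0],[0.2,-0.2,32,0,0,0],[0.2,-0.2,39,0,0,0],[0.2,-0.2,44,0,0,0],[0.2,-0.2,48,0,0,0],[0.2,-0.2,50,0,0,0],[0.2,-0.2,50,0,0,0],[0.2,-0.2,50,0,0,0]]

```text
time_s: 9.57
position: [0.4668, 0.1834, 0.0499]
ee_rot: [-3.142, 0.0, -3.075]
ft_force: [0.6, -0.1, -0.0]
gripper_width: 0.0433
```

Call:
jog_arm:
  commands:
    - [[0,0,1,0,0,0],[0,0,2,0,0,0],[0,0,3,0,0,0],[0,0,4,0,0,0],[0,0,5,0,0,0],[0,0,6,0,0,0],[0,0,6,0,0,0],[0,0,6,0,0,0],[0,0,6,0,0,0],[0,0,6,0,0,0]]

```text
time_s: 10.4
position: [0.4668, 0.1834, 0.0439]
ee_rot: [3.142, 0.0, -3.075]
ft_force: [0.2, -0.7, -1.0]
gripper_width: 0.0431
```

```bash
python3 go.py 467.1 183.4 40 183.8
```

```text
shift [-0.34 -0.04  3.91] turn [ 0.     0.001 -0.002] t 10.4
```

Call:
jog_arm:
  commands:
    - [[0,0,0.7,0,0,0],[0,0,1.4,0,0,0],[0,0,2.1,0,0,0],[0,0,2.8,0,0,0],[0,0,3.5,0,0,0],[0,0,4,0,0,0],[0,0,4,0,0,0],[0,0,4,0,0,0],[0,0,4,0,0,0],[0,0,4,0,0,0]]

```text
time_s: 11.23
position: [0.4667, 0.1834, 0.0399]
ee_rot: [3.142, 0.0, -3.075]
ft_force: [0.1, -0.1, -1.0]
gripper_width: 0.0434
```

Call:
jog_arm:
  commands:
    - [[0,0,0.4,0,0,0],[0,0,0.8,0,0,0],[0,0,1.2,0,0,0],[0,0,1.6,0,0,0],[0,0,2,0,0,0],[0,0,2.4,0,0,0],[0,0,2.4,0,0,0],[0,0,2.4,0,0,0],[0,0,2.4,0,0,0],[0,0,2.4,0,0,0]]

```text
time_s: 12.07
position: [0.4667, 0.1834, 0.0375]
ee_rot: [3.142, -0.0, -3.075]
ft_force: [-0.2, -0.1, -0.3]
gripper_width: 0.043
```

Call:
jog_arm:
  commands:
    - [[0,0,0.3,0,0,0],[0,0,0.6,0,0,0],[0,0,0.9,0,0,0],[0,0,1.2,0,0,0],[0,0,1.5,0,0,0],[0,0,1.5,0,0,0],[0,0,1.5,0,0,0],[0,0,1.5,0,0,0],[0,0,1.5,0,0,0],[0,0,1.5,0,0,0]]

```text
time_s: 12.9
position: [0.4667, 0.1834, 0.036]
ee_rot: [3.142, 0.0, -3.075]
ft_force: [0.2, -0.4, 2.5]
gripper_width: 0.0429
```

Call:
jog_arm:
  commands:
    - [[0,0,0.2,0,0,0],[0,0,0.4,0,0,0],[0,0,0.6,0,0,0],[0,0,0.8,0,0,0],[0,0,1,0,0,0],[0,0,1,0,0,0],[0,0,1,0,0,0],[0,0,1,0,0,0],[0,0,1,0,0,0],[0,0,1,0,0,0]]

```text
time_s: 13.73
position: [0.4667, 0.1834, 0.035]
ee_rot: [3.142, 0.0, -3.075]
ft_force: [-2.0, -0.3, 2.5]
gripper_width: 0.0428
```

Call:
jog_arm:
  commands:
    - [[0,0,0.2,0,0,0],[0,0,0.4,0,0,0],[0,0,0.6,0,0,0],[0,0,0.8,0,0,0],[0,0,1,0,0,0],[0,0,1,0,0,0],[0,0,1,0,0,0],[0,0,1,0,0,0],[0,0,1,0,0,0],[0,0,1,0,0,0]]

```text
time_s: 14.57
position: [0.4668, 0.1834, 0.034]
ee_rot: [3.142, 0.0, -3.075]
ft_force: [-0.7, -0.3, 3.7]
gripper_width: 0.0431
```

Run:
```python
from h import *
s=r.observe(); print(s["ft_force"],s["moment"],s["position"])
p,d=r.snapshot("side"); q=proj("side",[s["position"]])[0]; print(q); np.save("side5.npy",d)
u,v=q.astype(int); cv2.imwrite(f"pics/side5c.png",cv2.resize(p[v-50:v+50,u-60:u+60,::-1],(600,500),interpolation=cv2.INTER_CUBIC))
C=cloud("side",d); a=np.radians(3.8); R=np.array([[np.cos(a),-np.sin(a)],[np.sin(a),np.cos(a)]]); Q=(C[:,:,:2]-[.467,.1834])@R
m=(d>0)&(abs(Q[:,:,0])<.026)&(abs(Q[:,:,1])<.016)&(C[:,:,2]>.05)&(C[:,:,2]<.085)
print(m.sum(),np.percentile(C[m][:,2],[5,25,50,75,95]))
```

```text
[-0.65831629 -0.26168379  3.72298911] [-0.07921247  0.07019327 -0.04008838] [0.46676343 0.18342877 0.03399646]
[182.78861595 203.82716066]
113 [0.06272878 0.06585485 0.06658664 0.06722757 0.06794655]
```

View pics/side5c.png

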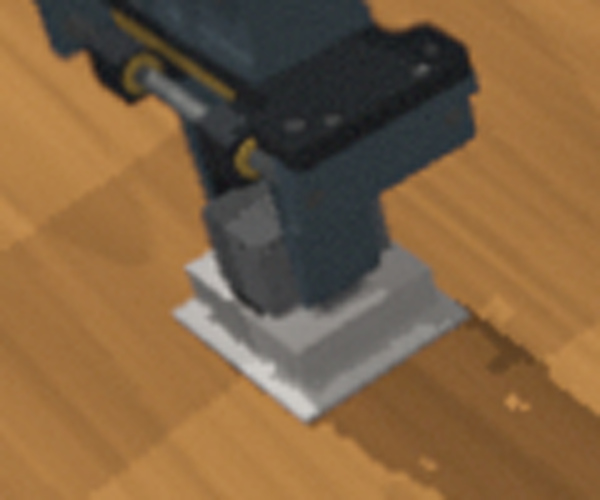

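The cover is seated over the burs on its strips, with the roof at 66.6 mm so the rim is about 30.5 mm. Releasing, then raising the hand.

Call:
jog_arm:
  commands:
    - [[0,0,0,0,0,0],[0,0,0,0,0,0],[0,0,0,0,0,0],[0,0,0,0,0,0],[0,0,0,0,0,0],[0,0,0,0,0,0],[0,0,0,0,0,0],[0,0,0,0,0,0],[0,0,0,0,0,0],[0,0,0,0,0,0]]
  hand: 0.8

```text
time_s: 15.45
position: [0.4667, 0.1834, 0.034]
ee_rot: [-3.142, -0.0, -3.075]
ft_force: [-0.3, 0.3, 0.3]
gripper_width: 0.0727
```

Call:
jog_arm:
  commands:
    - [[0,0,-6,0,0,0],[0,0,-14,0,0,0],[0,0,-22,0,0,0],[0,0,-30,0,0,0],[0,0,-38,0,0,0],[0,0,-46,0,0,0],[0,0,-52,0,0,0],[0,0,-56,0,0,0],[0,0,-58,0,0,0],[0,0,-58,0,0,0]]

```text
time_s: 16.28
position: [0.4669, 0.1835, 0.0924]
ee_rot: [3.141, 0.001, -3.076]
ft_force: [0.4, 0.1, 0.4]
gripper_width: 0.0734
```

Call:
jog_arm:
  commands:
    - [[0,0,0,0,0,0],[0,0,0,0,0,0],[0,0,0,0,0,0],[0,0,0,0,0,0],[0,0,0,0,0,0],[0,0,0,0,0,0],[0,0,0,0,0,0],[0,0,0,0,0,0],[0,0,0,0,0,0],[0,0,0,0,0,0]]
  hand: 0

```text
time_s: 17.12
position: [0.4667, 0.1834, 0.092]
ee_rot: [3.142, 0.0, -3.075]
ft_force: [0.5, 0.3, 0.0]
gripper_width: 0.0092
```

```bash
python3 go.py 467.1 183.4 74 183.8
cat > roof.py <<'E'
from h import *
for n in("side","top"):
    p,d=r.snapshot(n)
    C=cloud(n,d); a=np.radians(3.8); R=np.array([[np.cos(a),-np.sin(a)],[np.sin(a),np.cos(a)]]); Q=(C[:,:,:2]-[.467,.1834])@R
    m=(d>0)&(abs(Q[:,:,0])<.026)&(abs(Q[:,:,1])<.016)&(C[:,:,2]>.055)&(C[:,:,2]<.074)
    if m.sum()>20:
        P=C[m]; A=np.c_[Q[m],np.ones(m.sum())]; k=np.linalg.lstsq(A,P[:,2],rcond=None)[0]
        print(n,m.sum(),"roof z",(np.median(P[:,2])*1000).round(2),"plane slopes,z0",k.round(4))
    m=(d>0)&(abs(Q).max(2)<.034)&(C[:,:,2]>.045)&(C[:,:,2]<.078)
    if m.sum()>20: print("  footprint local",cv2.minAreaRect((Q[m]*1000).astype(np.float32)))
    if n=="side": u,v=proj(n,[[.467,.183,.04]])[0].astype(int); import sys; cv2.imwrite(sys.argv[1],cv2.resize(p[v-45:v+45,u-55:u+55,::-1],(660,540),interpolation=cv2.INTER_CUBIC))
E
python3 roof.py pics/side6.png
```

```text
shift [-0.38 -0.02 17.97] turn [ 0.     0.    -0.003] t 17.1167
side 314 roof z 66.98 plane slopes,z0 [-0.0052  0.0688  0.0668]
  footprint local ((-0.7504997253417969, -0.08321571350097656), (56.77107238769531, 53.44929885864258), 0.9646321535110474)
```

View pics/side6.png

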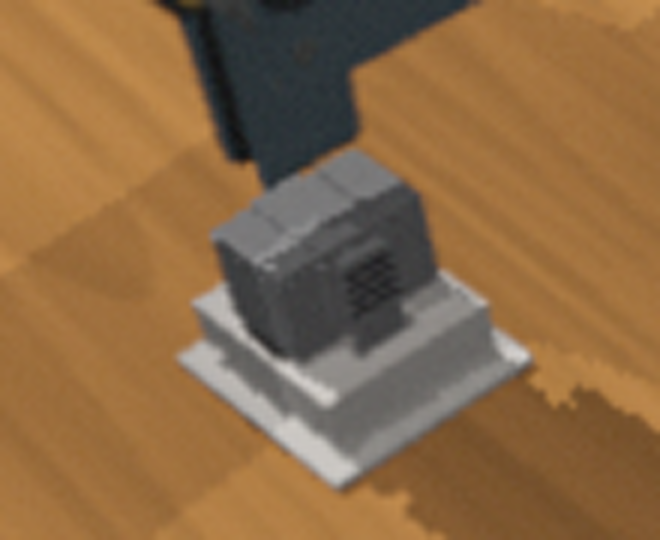

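The cover stands released and unlatched on its springs, roof about 67 mm with a slight y tilt; its black-ribbed tab is at (370,285). Now bringing the shut fingers down to the roof.

Call:
jog_arm:
  commands:
    - [[0,0,4,0,0,0],[0,0,8,0,0,0],[0,0,12,0,0,0],[0,0,16,0,0,0],[0,0,19,0,0,0],[0,0,21,0,0,0],[0,0,22,0,0,0],[0,0,22,0,0,0],[0,0,22,0,0,0],[0,0,22,0,0,0]]

```text
time_s: 18.05
position: [0.4668, 0.1835, 0.0701]
ee_rot: [3.142, 0.0, -3.075]
ft_force: [-0.1, 0.2, -0.3]
gripper_width: 0.0005
```

Call:
jog_arm:
  commands:
    - [[0,0,0.3,0,0,0],[0,0,0.6,0,0,0],[0,0,0.9,0,0,0],[0,0,1.2,0,0,0],[0,0,1.5,0,0,0],[0,0,1.8,0,0,0],[0,0,2.1,0,0,0],[0,0,2.4,0,0,0],[0,0,2.7,0,0,0],[0,0,3,0,0,0]]

```text
time_s: 18.88
position: [0.4667, 0.1834, 0.0669]
ee_rot: [-3.142, -0.0, -3.075]
ft_force: [-0.2, -0.0, 0.7]
gripper_width: 0.0003
```

Call:
jog_arm:
  commands:
    - [[0,0,0.2,0,0,0],[0,0,0.4,0,0,0],[0,0,0.6,0,0,0],[0,0,0.8,0,0,0],[0,0,1,0,0,0],[0,0,1,0,0,0],[0,0,1,0,0,0],[0,0,1,0,0,0],[0,0,1,0,0,0],[0,0,1,0,0,0]]

```text
time_s: 19.72
position: [0.4668, 0.1836, 0.0662]
ee_rot: [3.141, 0.0, -3.076]
ft_force: [-3.3, 0.7, 6.4]
gripper_width: 0.0002
```

Call:
jog_arm:
  commands:
    - [[0,0,0.15,0,0,0],[0,0,0.3,0,0,0],[0,0,0.45,0,0,0],[0,0,0.6,0,0,0],[0,0,0.75,0,0,0],[0,0,0.9,0,0,0],[0,0,1,0,0,0],[0,0,1,0,0,0],[0,0,1,0,0,0],[0,0,1,0,0,0]]

```text
time_s: 20.55
position: [0.4668, 0.1836, 0.0653]
ee_rot: [3.141, 0.0, -3.076]
ft_force: [-2.9, 1.2, 8.2]
gripper_width: 0.0008
```

Call:
jog_arm:
  commands:
    - [[0,0,0.1,0,0,0],[0,0,0.2,0,0,0],[0,0,0.3,0,0,0],[0,0,0.4,0,0,0],[0,0,0.5,0,0,0],[0,0,0.6,0,0,0],[0,0,0.6,0,0,0],[0,0,0.6,0,0,0],[0,0,0.6,0,0,0],[0,0,0.6,0,0,0]]

```text
time_s: 21.38
position: [0.4669, 0.1835, 0.0645]
ee_rot: [3.141, 0.0, -3.075]
ft_force: [-0.2, 1.0, 4.6]
gripper_width: 0.0006
```

Call:
jog_arm:
  commands:
    - [[0,0,0.1,0,0,0],[0,0,0.2,0,0,0],[0,0,0.3,0,0,0],[0,0,0.4,0,0,0],[0,0,0.5,0,0,0],[0,0,0.5,0,0,0],[0,0,0.5,0,0,0],[0,0,0.5,0,0,0],[0,0,0.5,0,0,0],[0,0,0.5,0,0,0]]

```text
time_s: 22.22
position: [0.4669, 0.1835, 0.064]
ee_rot: [3.141, 0.0, -3.075]
ft_force: [-0.2, 0.9, 5.6]
gripper_width: 0.0006
```

Call:
jog_arm:
  commands:
    - [[0,0,0.1,0,0,0],[0,0,0.2,0,0,0],[0,0,0.3,0,0,0],[0,0,0.4,0,0,0],[0,0,0.5,0,0,0],[0,0,0.5,0,0,0],[0,0,0.5,0,0,0],[0,0,0.5,0,0,0],[0,0,0.5,0,0,0],[0,0,0.5,0,0,0]]

```text
time_s: 23.05
position: [0.4669, 0.1835, 0.0636]
ee_rot: [3.141, 0.0, -3.076]
ft_force: [-1.9, 1.9, 8.0]
gripper_width: 0.0006
```

Call:
jog_arm:
  commands:
    - [[0,0,0.1,0,0,0],[0,0,0.2,0,0,0],[0,0,0.3,0,0,0],[0,0,0.4,0,0,0],[0,0,0.5,0,0,0],[0,0,0.5,0,0,0],[0,0,0.5,0,0,0],[0,0,0.5,0,0,0],[0,0,0.5,0,0,0],[0,0,0.5,0,0,0]]

```text
time_s: 23.88
position: [0.467, 0.1836, 0.0636]
ee_rot: [3.141, 0.0, -3.076]
ft_force: [-5.2, 0.5, 20.1]
gripper_width: 0.0007
```

Hard stop at 63.6 mm with 20 N, so no further pressing. Backing off to check the latch.

Call:
jog_arm:
  commands:
    - [[0,0,-1,0,0,0],[0,0,-3,0,0,0],[0,0,-10,0,0,0],[0,0,-25,0,0,0],[0,0,-50,0,0,0],[0,0,-80,0,0,0],[0,0,-110,0,0,0],[0,0,-140,0,0,0],[0,0,-150,0,0,0],[0,0,-150,0,0,0]]

```text
time_s: 24.72
position: [0.4679, 0.1838, 0.2156]
ee_rot: [3.141, 0.004, -3.075]
ft_force: [0.4, -0.4, -0.4]
gripper_width: 0.0005
```

```bash
python3 roof.py pics/side7.png; python3 -c "
from h import *
print(r.observe()['position'])"
```

```text
side 314 roof z 64.94 plane slopes,z0 [-0.0071  0.0507  0.0648]
  footprint local ((-0.7530136108398438, -0.5554294586181641), (57.297157287597656, 56.879154205322266), 89.85331726074219)
  footprint local ((1.0050115585327148, -26.865760803222656), (15.572850227355957, 1.7719333171844482), 0.21599240601062775)
[0.4662792  0.18321955 0.21223404]
```

View pics/side7.png

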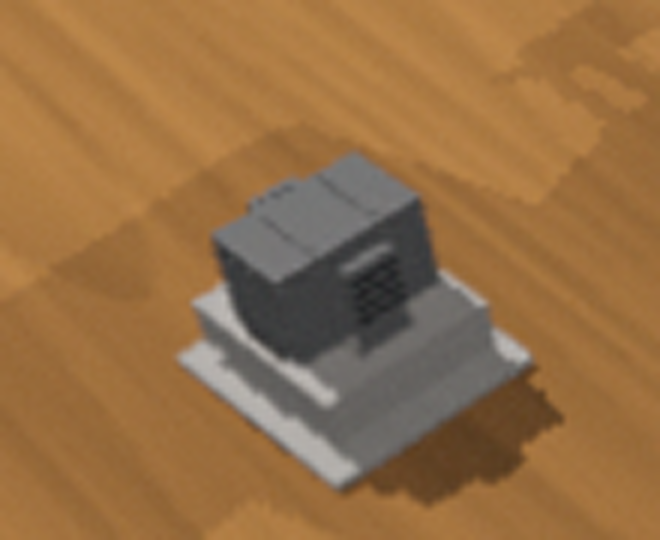

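```bash
cat > tilt.py <<'E'
from h import *
def fit(n,d,c,yaw,lo,hi):
    C=cloud(n,d); a=np.radians(yaw); R=np.array([[np.cos(a),-np.sin(a)],[np.sin(a),np.cos(a)]]); Q=(C[:,:,:2]-c)@R
    m=(d>0)&(abs(Q[:,:,0])<.023)&(abs(Q[:,:,1])<.0145)&(C[:,:,2]>lo)&(C[:,:,2]<hi)
    if m.sum()<20: return print(n,"few")
    P=C[m];q=Q[m];ok=np.ones(len(q),bool)
    for _ in range(4):
        k=np.linalg.lstsq(np.c_[q,np.ones(len(q))][ok],P[ok,2],rcond=None)[0]; e=P[:,2]-np.c_[q,np.ones(len(q))]@k; ok=abs(e)<2*np.std(e[ok])
    print(n,ok.sum(),k.round(4),"sd",e[ok].std().round(4))
if __name__=="__main__":
    for n in("side","top"): fit(n,np.load(n+"0.npy"),[.579,-.1822],-6.8,.052,.068)
    for n in("side","top"): fit(n,r.snapshot(n)[1],[.467,.1834],3.8,.055,.074)
E
python3 tilt.py; python3 go.py 467 -80 215 183.8
```

```text
side 360 [-0.0027 -0.0018  0.0592] sd 0.0007
top 282 [-0.0088  0.0019  0.0577] sd 0.0009
side 210 [0.0064 0.0203 0.0649] sd 0.0007
top few
shift [  16.2  -262.58   -3.52] turn [-0.007 -0.027 -0.003] t 24.9167
```

Roof down about 2 mm, but the tilt reading is ambiguous. Clearing the arm out of the top view to measure properly.

Call:
jog_arm:
  commands:
    - [[0,-40,0,0,0,0],[0,-80,0,0,0,0],[0,-120,0,0,0,0],[0,-160,0,0,0,0],[0,-200,0,0,0,0],[0,-235,0,0,0,0],[0,-255,0,0,0,0],[0,-260,0,0,0,0],[0,-260,0,0,0,0],[0,-260,0,0,0,0]]

```text
time_s: 25.75
position: [0.4834, -0.0755, 0.2119]
ee_rot: [3.141, -0.002, -3.076]
ft_force: [-0.9, 0.1, -0.2]
gripper_width: 0.0001
```

```bash
cat > chk.py <<'E'
from h import *
from tilt import fit
D={n:[r.snapshot(n) for _ in range(4)] for n in("top","side")}
for n in D:
    d=np.median([x[1] for x in D[n]],axis=0); c=[.467,.1834]
    np.save(n+"7.npy",d); cv2.imwrite(f"pics/{n}7f.png",np.mean([x[0] for x in D[n]],axis=0)[:,:,::-1]); fit(n,d,c,3.8,.055,.074)
    for dd,cc,yaw,dz in((d,c,3.8,.0041),(np.load(n+"0.npy"),[.579,-.1822],-6.8,0)):
        C=cloud(n,dd); a=np.radians(yaw); R=np.array([[np.cos(a),-np.sin(a)],[np.sin(a),np.cos(a)]]); Q=(C[:,:,:2]-cc)@R*1000; Z=(C[:,:,2]-dz)*1000
        f=lambda m:(int(m.sum()),Q[m].mean(0).round(1),Z[m].mean().round(1)) if m.sum() else None
        for s in(1,-1):
            print(n,"tab",s,f((dd>0)&(abs(Q[:,:,0])<8)&(s*Q[:,:,1]>20)&(s*Q[:,:,1]<32)&(Z>35)&(Z<58)),
              "yext",np.percentile(s*Q[(dd>0)&(abs(Q[:,:,0])<8)&(Z>38)&(Z<58)&(s*Q[:,:,1]<34)&(s*Q[:,:,1]>0)][:,1],[90,98]).round(1))
        m=(dd>0)&(abs(Q).max(2)<32)&(Z>50); print("  roof rect",cv2.minAreaRect(Q[m].astype(np.float32)))
E
python3 chk.py
python3 - <<'E'
import cv2,numpy as np
a=cv2.imread("pics/top7f.png");b=cv2.imread("pics/side7f.png")
f=lambda i,u,v:cv2.resize(i[v-30:v+30,u-40:u+40],(400,300),interpolation=cv2.INTER_CUBIC)
a0=cv2.imread("pics/top0.png");b0=cv2.imread("pics/side0.png")
cv2.imwrite("pics/crop7.png",np.vstack([np.hstack([f(a,222,278),f(b,186,207)]),np.hstack([f(a0,402,226),f(b0,366,280)])]))
E
```

```text
top 325 [ 0.0033 -0.0011  0.0632] sd 0.0006
top tab 1 (35, array([ 0. , 24.3]), np.float64(51.9)) yext [26.3 26.5]
top tab -1 (35, array([  0.5, -26.1]), np.float64(50.6)) yext [27.3 27.5]
  roof rect ((0.07047271728515625, -0.5869636535644531), (54.369544982910156, 55.40886306762695), 86.96841430664062)
top tab 1 (27, array([-0.4, 26.3]), np.float64(49.9)) yext [27.4 27.9]
top tab -1 (32, array([ -0.1, -23.8]), np.float64(48.5)) yext [24.7 26.7]
  roof rect ((0.28003883361816406, 0.19845008850097656), (54.701881408691406, 56.54973220825195), 89.98377990722656)
side 200 [0.0034 0.0107 0.0649] sd 0.0004
side tab 1 (12, array([-0. , 25.7]), np.float64(56.9)) yext [27.3 27.4]
side tab -1 (77, array([ -0.4, -25.6]), np.float64(47.6)) yext [27.1 27.5]
  roof rect ((-0.24625587463378906, 0.42649269104003906), (56.699649810791016, 55.594181060791016), 1.0389087200164795)
side tab 1 (35, array([-0.1, 24.1]), np.float64(54.2)) yext [26.1 26.7]
side tab -1 (77, array([  0.1, -26.2]), np.float64(47.5)) yext [27.1 27.7]
  roof rect ((-1.3293628692626953, -0.26420021057128906), (55.1361198425293, 57.54145431518555), 89.86241912841797)[ WARN:0@12.244] global loadsave.cpp:1063 imwrite_ Unsupported depth image for selected encoder is fallbacked to CV_8U.
```

View pics/crop7.png

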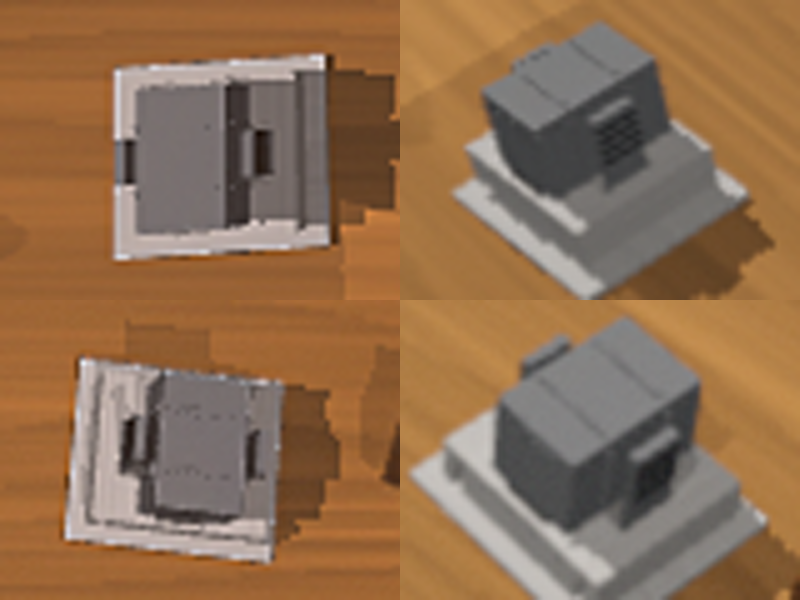

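The final views show the cover square on the bur stand with both tabs out:
- **Tabs:** about 54.0 mm across in the top view and 54.9 mm in the side view. They would be about 49 mm if the hooks only rubbed.
- **Roof:** about 64 mm, with a tilt of 0.01 rad or less.

Handing in.

```bash
python3 -c "
from h import *
print(r.job_done(), r.observe()['time_s'])"
```

```text
the job is handed in; nothing more can be done
the job is handed in; nothing more can be done
```

The cover is on the bur stand and my last checks say both catches are latched. I handed it in at about 26 s of the 58 s allowed; no verdict is reported.

I pinched both tabs fully in, lifted the cover straight off the empty stand and lowered it over the burs until the strips were felt. Then I let go and pressed the roof with shut fingers to the hard stop. The highest force I read at the end of a move was about 20 N, at that stop.

**What the last checks showed:**
- **Tabs:** about 54.0 mm across in the top view and 54.9 mm in the side view. That matches both sprung out (54 mm), not hooks merely rubbing (about 49 mm).
- **Height:** the roof was 63–65 mm above the bench, against 63.6 mm at the stop and 67 mm before pressing. That puts the rim about 28 mm above the stand's foot, under the 32 mm limit.
- **Position and tilt:** within about 1 mm of the stand's centre, with a tilt of about 0.01 rad or less.
- **Released:** the hand was clear of everything when I handed in.

**Disagreements:**
- The two cameras differed by 1.7 mm on roof height.
- Single side-view fits right after pressing gave a y tilt of 0.05 and then 0.02 rad. Averaging four pictures per camera, with the arm moved clear of the top view, gave about 0.01 rad.

I did not measure the bangle, hammer and tin again at the end. The hand only passed well above the bangle and never went near the other two.

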